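# Pack the bottle in the cool box, lap its two lid leaves and lock them

### The arm

A 6-joint arm with a two-finger parallel gripper is mounted at the origin on a cart in front of the work surface, level with it; the furniture and walls round the work are solid. World frame = base frame: x ahead of the robot, y to its left, z up, the work surface at z = 0. Lengths are in mm, angles in degrees, forces in N, time in s.
With the tool pointing down it reaches from about 350 to 850 mm from the base axis. Payload 8.1 kg.
Tool frame: the origin (TCP) lies midway between the tips of the shut fingers; the grasp point (between the pads) lies 19 mm behind it (r.grasp_offset is the distance from the TCP to the grasp point, in mm); z points along the fingers, x is the direction in which the jaws open and shut, and the axes are right-handed (so a half turn about z gives the same grasp; the last joint's range is limited). The gripper opens to 85 mm and grips with 20 to 120 N. Pads are 22 mm wide; open, the fingers measure 114 mm over their backs; the gripper's body (76 mm by 85 mm) begins 54 mm behind the grasp point. The pads swing forward as they close: fully open they stand 13 mm farther back than shut.
Start: joints at [64.95, 7.471, 85.268, -0, 87.261, -4.893], TCP at [206.732, 563.265, 231.292] pointing down, gripper open.
Joint ranges: [-169.43, 169.43], [-51.17, 129.36], [1.28, 143.12], [-76.62, 256.62], [0, 156.53], [-152.29, 152.29]. Speed limits (degrees/s): [136.94, 136.94, 159.86, 180, 180, 180].

### API

Orientations are given as [roll, pitch, yaw] about the fixed x, y, z axes, in that order (R = Rz(yaw) Ry(pitch) Rx(roll)).
In Python, from bench import r, optics, hand_in gives the robot as it stands.
- The arm moves only by the shell command python3 -m pendant 'ROWS' [FORCE]. ROWS is JSON, a list of rows, each a list of 5 numbers: the opening, from 0 (shut) to 1 (fully open), then the shift along the tool's x, y, z in mm, then the turn about the tool's z in degrees. A call has 1 to 10 rows; each row shifts and turns the commanded pose from where the row before left it, along the tool's axes as they then stand; what a row does not reach is not made up. A row lasts 1/10 s, in which the tool goes at most 50 mm and 8.59 degrees, less where a joint would pass 70% of its speed; a pose out of reach is approached as far as the arm can. A call with a gripper value outside its range is refused whole. The fingers move at their own pace and stop on an object; FORCE is the grip in N (left out, the last holds). Time passes only in rows, so rows that do not move let the fingers close. It gives the time, the measured TCP pose, the force and the opening at its end, in the units of the state.
- r.sense(): the state, without advancing time (a new reading comes with each control period).
- optics.snapshot(name): name is "scene" or "top"; returns (picture, depth): 420x560x3 uint8, blue, green, red; 420x560 float32, mm along the optical axis (not along the pixel's ray), 0 where there is no reading.
- optics.camera_params(name): a dict with "camera_matrix" (3x3 intrinsics, pixels), "k1" (the pictures are not rectified: a ray, as slopes to the right and down, at radius r is drawn at 1 + k1 r^2 times it, then the intrinsics apply), "eye" and "orientation" of the camera in the world. Camera axes: x right, y down, z forward; pixel columns grow to the right and rows downward; lengths in mm; the calibration is good to about 2 mm. A picture is of the moment at which its call begins. camera_params takes no time and is no camera call.
- hand_in(): hands the job in, once; it reports no verdict.
Trained networks look in the newest picture that a camera, given by its name, has taken for a name from the list of things; names that differ only in an ending like _2 or _b are one class to them, and where a whole thing is asked for, a point or a joint stands for the part that bears it (a point fixed in the world has none). Each returns a list of dicts, best first, with "score" (0 to 1); they miss things now and then, are a little off and sometimes report something else, mostly with a low value. They report only what shows in the picture. A call takes as long as a camera call. They do not tell look-alikes from the thing itself.
- optics.search_frame(camera, query): "at" ([x, y, z] in mm, in world coordinates, good to about 4 mm: the middle of the surface that is visible of it).
The state is a dict: "time": time; "joint_pos": joint angles; "qd": joint speeds; "joint_efforts": joint torques, N m; "tool_pos": TCP position; "tcp_rot": TCP orientation; "ft_force": force on the tool from outside, world axes, zero at the start; "wrist_torque": the same for the moment, N m; "finger_gap": finger opening in mm.
Only numpy, scipy, OpenCV 4.12 (cv2) and the standard library are available. Lean on these libraries where they do the work, as an engineer would, in place of code of your own. Each camera call takes 0.05 s, during which the arm holds its last target. There are 200 camera calls.

### The job

Pack the labelled sauce bottle with the green cap for the picnic: it goes lying on its side into the moulded bed of the cool box, cap end in the neck notch. The notch leaves no room for fingers, so first lay the bottle down gently on the worktop, let go and take it again round its body. Then shut the box so that the edges lap: first the leaf with the stepped (rebated) edge, then the leaf with the overhanging flange, each fully down, and lock them by pushing the orange wing knob down and giving it a full quarter-turn clockwise. Do not topple or drop the bottle, and leave the pepper mill, the jar with the red lid and the small spice jar standing where they are.

Things in the scene. Friction and masses are not known exactly. Their poses are not given: they have to be found in the camera images.
- coolbox: Low teal cool box standing fixed on the worktop, 280 mm along its x by 236 mm along its y, rim 112 mm high. Origin: centre of its underside; z up, x points away from the robot along the bottle bed (cap end at +x), y to the left. Walls 22 mm thick. Open on top, with a white lid leaf hinged along its left side (+y) and one along its right side (-y).
- bed (a point): Where the bottle's middle point belongs in the box: box frame (0, 0, 64 mm); the bottle's axis lies along box x, cap at +x. Body lies on two rails (tops 42 mm high, outer faces 27 mm either side). Beside it 66 mm are free either side of the axis, floor 20 mm high. At +x (75 mm past the middle and on) two cheeks 85 mm high leave a neck notch 50 mm wide. Bed 236 mm long inside: 13 mm spare at each end.
- bottle: The same bottle; origin at the centre of its underside, z axis towards the cap (for its motion).
- bottle_mid (a point): Middle of the loose bottle (clear glass, label, green cap), which starts standing upright: 57 mm in diameter, 210 mm tall, about 0.3 kg. Point on its axis 105 mm above its underside; z axis towards the cap. Round body to 110 mm from the underside, then tapers evenly to 28 mm across at the cap. Centre of mass 87 mm from the underside. It can turn between gripping fingers when tipped.
- lid_rebated (a joint): Angle of the left leaf, whose free edge is stepped: 0 shut flat on the rim, about 1.57 upright, opens up and outwards to the left. Stiff hinge along box x: it stays where it is left and takes 3 to 6 N to push. Must be shut first; its step then lies under the flange of the other leaf.
- rebated_hinge (a point): Middle of the left leaf's hinge line (box frame 0, 116, 112 mm), at the underside of the leaf. The leaf is 280 mm along box x, 22 mm thick out to 86 mm from the hinge, then a ledge 11 mm thick (its top cut away) out to 134 mm, with a slot for the latch bar in its middle.
- lid_flanged (a joint): Angle of the right leaf, which carries the flange and the knob: 0 shut flat on the rim, about 1.57 upright, opens up and outwards to the right. Stiff hinge along box x: stays where it is left, takes 3 to 6 N to push. If it is shut first, the other leaf cannot go down.
- flanged_hinge (a point): Middle of the right leaf's hinge line (box frame 0, -116, 112 mm), at the underside of the leaf. The leaf is 280 mm along box x, 22 mm thick out to 95 mm from the hinge, then only its upper 10 mm goes on as a flange to 144 mm, which laps over the ledge of the left leaf.
- latch_push (a joint): How far the wing knob is pushed in towards the leaf: 0 out (sprung), at most 0.010 m. Takes 3 N at first, 8 N fully in. It turns only while pushed in by 8 mm or more, with both leaves shut; locked, the spring holds it at about 0.006 m.
- latch_turn (a joint): Turn of the wing knob: 0 unlocked (wing along box x), 1.571 locked (wing across the lap, along box y); grows clockwise seen from above. Hard stop at both ends; slight friction.
- wing (a point): Middle of the orange wing of the knob, on its turning axis, 121 mm from the right hinge and half-way along the leaf. Wing 44 mm long, 12 mm thick, 27 mm high, on a grey disc 42 mm across whose top is 14 mm below this point; with both leaves shut and the knob out this point is 169 mm above the worktop and 35 mm above the lid. z is the turning axis, x runs along the wing.
- worktop_edge (a point): A point on the straight front edge of the worktop, which runs at 30 degrees: through here along world (0.5, -0.866, 0); the worktop lies beyond it, along (0.866, 0.5, 0). From 300 mm beyond the edge on, a wall cabinet hangs 460 mm above the worktop. The free worktop for laying the bottle down is left of the cool box.
- mill_mid (a point): Middle of the brown wooden pepper mill, 58 mm in diameter, 170 mm tall, loose, standing; not to be moved.
- jar_mid (a point): Middle of the jar with the red lid, 66 mm in diameter, 100 mm tall, loose, standing; not to be moved.
- shaker_jar_mid (a point): Middle of the small spice jar with the red cap, 45 mm in diameter, 106 mm tall, loose, standing; not to be moved.
Not all that is in view belongs to the job. Leave any yellow look-alike of the bottle alone.

How it is judged (in metres and radians):
On the way, in this order (a step that is already met when the one before it is completed fails the run):
1. the bottle has been laid on its side on the worktop and let go (angle between bottle_mid's own z axis and vertical above 1.35 rad and height (world z) of bottle_mid below 0.04 m and contact force between the fingers and anything else below 0.3 N), for 0.1 s.
2. the bottle lies in its bed in the cool box, both leaves still open (x of bottle_mid in the frame of coolbox between -0.017 and 0.017 m and y of bottle_mid in the frame of coolbox between -0.012 and 0.012 m and z of bottle_mid in the frame of coolbox between 0.055 and 0.072 m and angle between the z axis of bottle_mid and the x axis of coolbox, either way round below 0.12 rad and value of joint each of lid_rebated, lid_flanged above 0.4 rad), for 0.2 s.
3. the rebated leaf is shut while the flanged leaf is still open (value of joint lid_rebated below 0.05 rad and value of joint lid_flanged above 0.4 rad), for 0.2 s.
4. the flanged leaf is shut over it, knob not yet pushed (value of joint each of lid_rebated, lid_flanged below 0.05 rad and value of joint latch_push below 0.005 m), for 0.1 s.
5. the knob is pushed in before it is turned (value of joint latch_push above 0.0068 m and value of joint latch_turn below 0.22 rad), for 0.05 s.
At the end, for the whole second after the job is handed in: The bottle lies in the bed, middle within 17 mm lengthwise and 12 mm sideways of its place and its axis within 0.12 rad of the box; both leaves are within 0.05 rad of shut; the knob is turned at least 1.2 rad and held in by at least 3 mm (locked) (x of bottle_mid in the frame of coolbox between -0.017 and 0.017 m and y of bottle_mid in the frame of coolbox between -0.012 and 0.012 m and z of bottle_mid in the frame of coolbox between 0.055 and 0.072 m and angle between the z axis of bottle_mid and the x axis of coolbox, either way round below 0.12 rad and value of joint each of lid_rebated, lid_flanged below 0.05 rad and value of joint latch_turn above 1.2 rad and value of joint latch_push above 0.003 m); the robot touches nothing.
It fails at once if the pepper mill, jar or spice jar is shoved more than 30 mm or tipped (distance of any of mill_mid, jar_mid, shaker_jar_mid from where it was at the start of the episode above 0.03 m or angle between any of mill_mid, jar_mid, shaker_jar_mid's own z axis and vertical above 0.35 rad).
It fails at once if the bottle is toppled or dropped (turning faster than 8 rad/s or falling faster than 1.5 m/s) (angular speed of bottle above 8 rad/s or linear speed of bottle above 1.5 m/s).
It also fails if it takes over 72 s, if anything falls off the work surface, if the arm or the gripper's body presses on something with over 40 N, if the wrist force passes 120 N, or if a joint passes its speed limit or range.

## Working session

There is one attempt and no reset: what is moved stays moved. The work goes in short steps, Python scripts to look and compute and a shell command to move; the robot and the scene stay as the last step left them, time stands still between calls to the robot, and variables do not carry over. Pictures are saved under pics/ and viewed, about 8 in all and at most 12, crops included, and the job is handed in when it is done.

```bash
ls; mkdir -p pics; python3 - <<'E'
from bench import r, optics
import cv2
s=r.sense();print(s)
for n in("scene","top"):
    p,d=optics.snapshot(n);cv2.imwrite(f"pics/{n}0.png",p);import numpy as np;np.save(f"pics/{n}0.npy",d)
    print(n,optics.camera_params(n))
    for q in("coolbox","bottle","lid_rebated","lid_flanged","wing","mill_mid","jar_mid","shaker_jar_mid"):
        print(q,[(x['score'],x['at']) for x in optics.search_frame(n,q)][:3])
E
```

```text
pics
{'time': 0.0, 'joint_pos': array([ 6.49505451e+01,  7.51417634e+00,  8.53290924e+01,  3.58751511e-04,
        8.72611631e+01, -4.89292782e+00]), 'qd': array([ 0.00574483, -0.03163916, -0.0768142 , -0.01255635,  0.01465899,
       -0.07411819]), 'joint_efforts': array([-7.85622688e-04, -5.69386697e+01, -5.00556886e+01, -3.50369146e-05,
        1.47166190e-02,  2.78244858e-05]), 'tool_pos': array([206.49631433, 562.76780075, 230.25593082]), 'tcp_rot': array([-1.79990736e+02,  1.04020709e-01,  6.98434639e+01]), 'ft_force': array([ 0.28461483, -0.50325433, -0.4603451 ]), 'wrist_torque': array([ 0.00799029, -0.03171675, -0.006015  ]), 'finger_gap': 85.34662143052415}
scene {'camera_matrix': array([[540.42265491,   0.        , 276.57106171],
       [  0.        , 540.42265491, 213.97446842],
       [  0.        ,   0.        ,   1.        ]]), 'k1': -0.08259237136159633, 'eye': array([-377.98624591,  890.96367797,  757.71805278]), 'orientation': array([-121.74250058,    0.49285012, -126.23712909])}
coolbox [(0.79, [541.3, 138.4, 168.2])]
bottle [(0.58, [308.4, 554.7, 100.3]), (0.17, [
[... 323 characters left out ...]
: array([[396.30445324,   0.        , 273.99895826],
       [  0.        , 396.30445324, 201.25521531],
       [  0.        ,   0.        ,   1.        ]]), 'k1': -0.11022078875751531, 'eye': array([333.35347475, 273.4105552 , 980.47735737]), 'orientation': array([-171.223154  ,   -1.23595172,  -89.3341525 ])}
coolbox [(0.66, [608.2, 92.1, 107.0])]
bottle [(0.79, [319.5, 524.9, 129.8]), (0.57, [348.8, 337.5, 150.2])]
lid_rebated [(0.73, [525.5, 239.2, 196.5])]
lid_flanged [(0.87, [646.5, 17.2, 210.0])]
wing [(0.63, [660.4, -2.9, 243.7])]
mill_mid [(0.6, [571.6, 361.3, 138.4])]
jar_mid [(0.67, [299.7, 419.4, 101.4])]
shaker_jar_mid [(0.96, [439.0, 447.4, 106.1]), (0.52, [660.1, -2.7, 242.6])]
```

View pics/scene0.png

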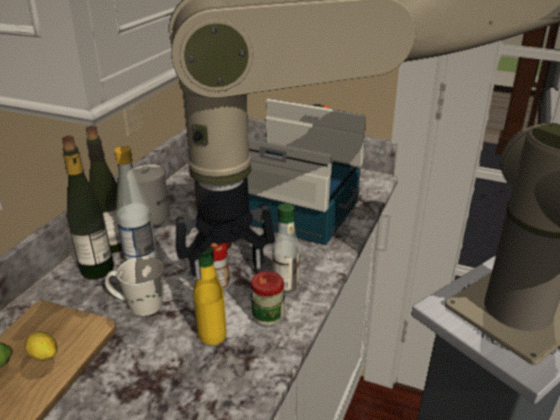

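View pics/top0.png

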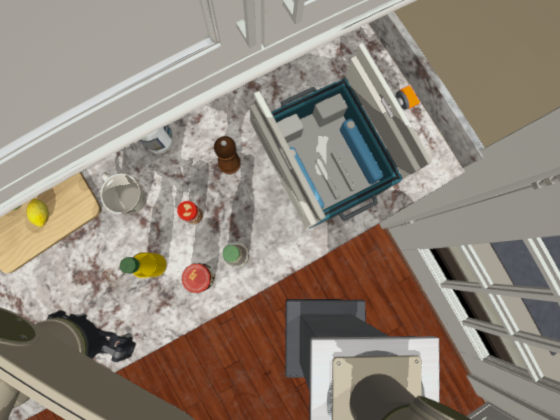

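The yellow one at scene (210,305) / top (150,264) is the look-alike. The clear, labelled bottle with the green cap at scene (286,250) / top (233,255) fits the description. Next I'll confirm it in a crop and measure.

```bash
cat > h.py <<'E'
import numpy as np, cv2
from bench import r, optics
from scipy.spatial.transform import Rotation as Ro
from scipy.optimize import least_squares
def cloud(n,d):
    c=optics.camera_params(n);K=c["camera_matrix"];h,w=d.shape
    uv=np.stack(np.meshgrid(np.arange(w),np.arange(h)),-1).reshape(-1,1,2).astype(float)
    s=cv2.undistortPoints(uv,K,np.array([c["k1"],0,0,0.]))[:,0]
    P=np.c_[s,np.ones(len(s))]*d.reshape(-1,1)
    W=P@Ro.from_euler('xyz',c["orientation"],degrees=True).as_matrix().T+c["eye"]
    W[d.ravel()==0]=np.nan
    return W.reshape(h,w,3)
def circ(P,rad,c0):
    f=lambda c:np.hypot(P[:,0]-c[0],P[:,1]-c[1])-rad
    s=least_squares(f,c0,loss='soft_l1',f_scale=2);return s.x,np.median(abs(s.fun))
E
python3 - <<'E'
from h import *
out={}
for n in("scene","top"):
    W=cloud(n,np.load(f"pics/{n}0.npy"));out[n]=W
    F=W.reshape(-1,3);F=F[np.isfinite(F[:,0])]
    m=(F[:,2]>-8)&(F[:,2]<8)&(F[:,0]>250)&(F[:,0]<600)&(F[:,1]>200)&(F[:,1]<700)
    print(n,"table z",np.median(F[m,2]),m.sum())
    for nm,c,rad,z0,z1 in(("bottle",(345,345),28.5,15,105),("cap",(345,345),14,185,206),("jar",(290,425),33,15,90),("shaker",(435,450),22.5,15,95),("mill",(570,365),29,20,160),("yellow",(315,530),28.5,15,105)):
        m=(np.hypot(F[:,0]-c[0],F[:,1]-c[1])<60)&(F[:,2]>z0)&(F[:,2]<z1)
        if m.sum()>20: print(nm,m.sum(),circ(F[m],rad,c))
W=out["top"].reshape(-1,3)
m=(abs(W[:,2]-112)<5)&(W[:,0]>350)&(W[:,1]<330)&(W[:,1]>-200)
pm=np.zeros((420*560),np.uint8);pm[m]=255;cv2.imwrite("pics/rim.png",pm.reshape(420,560))
print(cv2.minAreaRect(W[m][:,:2].astype(np.float32)),m.sum())
a=cv2.imread("pics/scene0.png")[190:350,150:330];b=cv2.imread("pics/top0.png")[80:300,100:430]
b2=b.copy();b2[pm.reshape(420,560)[80:300,100:430]>0]=(255,0,255)
A=cv2.resize(a,None,fx=1.7,fy=1.7);B=cv2.resize(b2,None,fx=1.4,fy=1.4)
c=np.zeros((320,A.shape[1]+B.shape[1],3),np.uint8);c[:A.shape[0],:A.shape[1]]=A;c[:B.shape[0],A.shape[1]:]=B
cv2.imwrite("pics/crop1.png",c)
E
```

```text
scene table z -0.6251550100096779 15300
bottle 740 (array([352.41610027, 340.00385379]), np.float64(0.8449166532513459))
cap 143 (array([349.62856297, 341.57595571]), np.float64(1.108791882678073))
jar 931 (array([299.16089343, 425.10906801]), np.float64(1.1467281628732593))
shaker 358 (array([448.43608659, 450.74345876]), np.float64(1.0893125381348039))
yellow 1062 (array([324.99141726, 541.80570139]), np.float64(0.7260506672751319))
top table z -0.1271958041788821 21783
bottle 35 (array([349.3063026, 340.4787178]), np.float64(0.0944357151977222))
jar 106 (array([297.25988938, 427.43899781]), np.float64(0.7463781778752221))
shaker 138 (array([445.72104966, 451.60117844]), np.float64(0.38846453604269193))
mill 666 (array([590.44884806, 370.27940411]), np.float64(4.072266637371877))
yellow 245 (array([323.66084285, 542.53355837]), np.float64(0.3312653101341958))
((623.8670654296875, 105.02774047851562), (335.3253173828125, 663.7996826171875), 39.47671890258789) 2727
```

View pics/crop1.png

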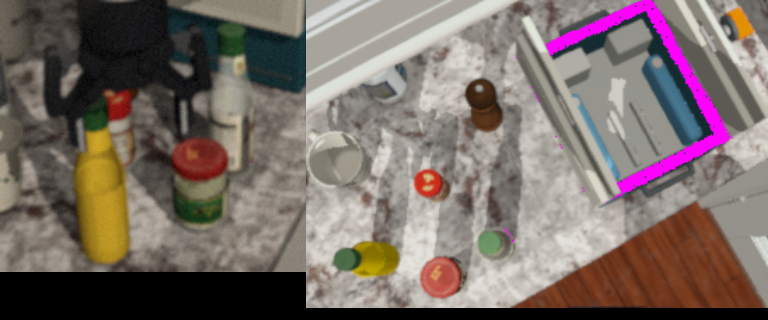

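The crop confirms it: clear, labelled bottle with a green cap at crop (232,95). The yellow look-alike is at crop (100,190). Next is the box fit.

```bash
cat > fit.py <<'E'
from h import *
def fitbox(W):
    m=((abs(W[...,2]-112)<5)&(W[...,0]>350)&(W[...,1]<330)&(W[...,1]>-200)).astype(np.uint8)
    n,l,st,_=cv2.connectedComponentsWithStats(m);k=1+np.argmax(st[1:,4]);P=W[l==k][:,:2]
    def f(p):
        c,s=np.cos(p[2]),np.sin(p[2]);d=P-p[:2];u=abs(d@[c,s]);v=abs(d@[-s,c])
        o=np.maximum(np.maximum(u-140,0),np.maximum(v-118,0))
        i=np.minimum(np.maximum(118-u,0),np.maximum(96-v,0));return o+i
    s=least_squares(f,[605,95,np.radians(28)]);return s.x,np.sqrt(np.mean(s.fun**2))
E
python3 - <<'E'
from fit import *
T=cloud("top",np.load("pics/top0.npy"));S=cloud("scene",np.load("pics/scene0.npy"))
p,e=fitbox(T);print(p[:2],np.degrees(p[2]),e)
c,s=np.cos(p[2]),np.sin(p[2]);tb=lambda P:np.c_[(P[:,:2]-p[:2])@np.c_[[c,s],[-s,c]],P[:,2]]
F=np.vstack([T.reshape(-1,3),S.reshape(-1,3)]);F=F[np.isfinite(F[:,0])];B=tb(F)
for sg in(1,-1):
    m=(B[:,2]>135)&(B[:,2]<300)&(abs(B[:,0])<145)&(sg*B[:,1]>60)&(sg*B[:,1]<220);Q=B[m]
    for z in range(140,280,20):
        q=Q[abs(Q[:,2]-z)<5]
        if len(q)>10:print(sg,z,len(q),np.percentile(q[:,1],[2,25,50,75,98]).round(),np.percentile(q[:,0],[1,99]).round())
O={"bottle":(350.5,340.5),"jar":(298,426),"shaker":(447,451),"mill":(588,370)}
for k,v in O.items():print(k,tb(np.array([[*v,0.]])).round())
# orange wing
im=cv2.imread("pics/top0.png");hsv=cv2.cvtColor(im,cv2.COLOR_BGR2HSV);mm=cv2.inRange(hsv,(8,180,150),(18,255,255))>0
w=tb(T[mm]);w=w[np.isfinite(w[:,0])&(w[:,1]<0)];print("wing",np.median(w,0),np.percentile(w,[5,95],axis=0))
# mill circles and table edge
m=(np.hypot(B[:,0]-100,B[:,1]-230)<80)
t=tb(T.reshape(-1,3));g=abs(t[:,2])<6
for y in range(100,400,50):
    q=t[g&(abs(t[:,1]-y)<10)];q=q[:,0];print("edge y",y,np.percentile(q,[.2,99.8]).round() if len(q) else None)
for z in range(10,180,20):
    q=B[(abs(B[:,2]-z)<8)&(abs(B[:,0]-120)<60)&(abs(B[:,1]-240)<60)]
    if len(q)>15:print("mill z",z,len(q),np.percentile(q[:,:2],[3,97],axis=0).round().tolist())
q=B[(B[:,2]>150)&(B[:,2]<500)&(B[:,1]<-170)];print("right stuff",np.percentile(q,[2,50,98],axis=0).round().tolist() if len(q) else 0)
for y in(-160,-180,-200,-220,-240,-260):
    q=B[abs(B[:,1]-y)<8];q=q[(q[:,0]>-160)&(q[:,0]<160)];print(y,len(q),[ (int(x),np.percentile(q[abs(q[:,0]-x)<20][:,2],[10,90]).round().tolist()) for x in(-120,-60,0,60,120) if (abs(q[:,0]-x)<20).sum()>5])
E
```

```text
[593.63709638 129.47878981] 27.210318297321187 0.025976074660755234
1 140 439 [129. 134. 136. 137. 212.] [-139.  126.]
1 160 509 [128. 133. 135. 137. 218.] [-139.  126.]
1 180 484 [125. 132. 134. 135. 137.] [-140.  123.]
1 200 1299 [119. 123. 127. 131. 135.] [-139.  134.]
1 220 419 [114. 120. 122. 123. 124.] [-140.  129.]
1 240 783 [109. 115. 119. 121. 123.] [-139.  135.]
-1 140 482 [-120. -116. -114. -113. -111.] [-139.  135.]
-1 160 527 [-118. -114. -112. -111. -108.] [-139.  136.]
-1 180 526 [-118. -112. -110. -109. -107.] [-138.  137.]
-1 200 605 [-118. -111. -109. -108. -106.] [-139.  138.]
-1 220 534 [-125. -121. -119. -118. -115.] [-138.  136.]
-1 240 915 [-171. -140. -118. -116. -107.] [-136.  137.]
-1 260 753 [-143. -122. -119. -117. -113.] [-136.  135.]
bottle [[-120.  299.    0.]]
jar [[-127.  399.    0.]]
shaker [[ 17. 353.   0.]]
mill [[105. 216.   0.]]
wing [  -0.32761666 -156.74963251  243.51749134] [[ -20.32130739 -172.59049012  241.16034527]
 [  20.10629036 -147.94111448  245.92827315]]
edge y 100 [-498.  276.]
edge y 150 [-470.  273.]
edge y 200 [-445.  270.]
edge y 250 [-538.  268.]
edge y 300 [-562.  264.]
edge y 350 [-224.  199.]
mill z 10 265 [[62.0, 188.0], [177.0, 297.0]]
mill z 30 25 [[71.0, 195.0], [95.0, 241.0]]
mill z 50 81 [[72.0, 193.0], [104.0, 242.0]]
mill z 70 62 [[77.0, 197.0], [97.0, 238.0]]
mill z 110 17 [[75.0, 201.0], [92.0, 239.0]]
mill z 130 27 [[75.0, 194.0], [92.0, 239.0]]
mill z 150 303 [[77.0, 195.0], [118.0, 237.0]]
mill z 170 25 [[94.0, 210.0], [104.0, 220.0]]
right stuff [[-455.0, -367.0, 156.0], [-115.0, -336.0, 266.0], [187.0, -324.0, 446.0]]
-160 412 [(-120, [-4.0, 2.0]), (0, [241.0, 245.0]), (60, [-2.0, 0.0])]
-180 262 [(-120, [-4.0, 2.0]), (0, [242.0, 244.0])]
-200 263 [(-120, [-4.0, 1.0])]
-220 268 [(-120, [-4.0, 2.0])]
-240 322 [(-120, [-3.0, 1.0])]
-260 528 [(-120, [-3.0, 2.0]), (-60, [-2.0, 2.0]), (0, [-3.0, 2.0]), (120, [-2.0, 2.0])]
```

```bash
python3 -m pendant '[[1,0,0,-4,8.52],[1,0,0,-4,8.52],[1,0,0,-4,8.52],[1,0,0,-4,8.52],[1,0,0,-4,8.52]]' 30; python3 -m pendant '[[1,3.3,33,0,0],[1,3.3,33,0,0],[1,3.3,33,0,0],[1,3.3,33,0,0],[1,3.3,33,0,0],[1,3.3,33,0,0],[1,3.3,33,0,0],[1,3.5,33,0,0],[1,0,0,0,0],[1,0,0,0,0]]'
cat > chk.py <<'E'
from fit import *
import sys
C=np.array([593.6,129.5]);yw=np.radians(27.21);c,s=np.cos(yw),np.sin(yw)
tb=lambda P:np.c_[(np.atleast_2d(P)[:,:2]-C)@np.c_[[c,s],[-s,c]],np.atleast_2d(P)[:,2]]
def state():
    q=r.sense();print("t",round(q["time"],2),"boxTCP",tb(q["tool_pos"])[0].round(1),"rot",q["tcp_rot"].round(1),"F",q["ft_force"].round(1),"gap",round(q["finger_gap"],1),"q",q["joint_pos"].round(0));return q
def snap(n,tag):
    p,d=optics.snapshot(n);cv2.imwrite(f"pics/{n}{tag}.png",p);return p,cloud(n,d)
E
python3 - <<'E'
from chk import *
state()
p,W=snap("scene","1");B=tb(W.reshape(-1,3))
m=(np.hypot(B[:,0]+120,B[:,1]-299)<60)&(B[:,2]>15)&(B[:,2]<105);print(circ(B[m],28.5,(-120,299)),m.sum())
p,W=snap("top","1");T=W.reshape(-1,3);T=T[abs(T[:,2])<5];n=T[:,:2]@[.866,.5]; print("edge",np.percentile(n[(T[:,1]>250)&(T[:,1]<600)],[.5,1,2,5]))
E
```

```text
time: 1.4
tool_pos: [206.8, 563.3, 251.5]
tcp_rot: [-180.0, -0.0, 26.9]
ft_force: [0.3, -1.2, 0.5]
finger_gap: 85.3
time: 2.4
tool_pos: [351.6, 340.4, 251.5]
tcp_rot: [-180.0, -0.0, 27.1]
ft_force: [-0.2, 0.1, 0.4]
finger_gap: 85.4
t 2.4 boxTCP [-118.8  298.3  251.5] rot [-180.    -0.    27.1] F [-0.2  0.1  0.4] gap 85.4 q [ 38. -10. 101.   0.  90.  11.]
(array([-118.35932625,  297.51701833]), np.float64(0.883025195998485)) 743
edge [372.96845298 374.22597121 376.8598228  384.38576367]
```

```bash
python3 -m pendant '[[1,0,0.8,25,0],[1,0,0,25,0],[1,0,0,25,0],[1,0,0,20,0],[1,0,0,10.5,0],[0.2,0,0,0,0],[0,0,0,0,0],[0,0,0,0,0],[0,0,0,0,0],[0,0,0,0,0]]' 35; python3 -m pendant '[[0,0,0,0,0],[0,0,0,0,0],[0,0,0,-10,0],[0,0,0,-10,0],[0,0,0,0,0]]'
python3 - <<'E'
from chk import *
state()
p,W=snap("scene","2");cv2.imwrite("pics/crop2.png",cv2.resize(p[130:330,170:400],None,fx=2.5,fy=2.5))
E
```

```text
time: 3.5
tool_pos: [352.4, 340.8, 147.7]
tcp_rot: [-180.0, -0.2, 27.2]
ft_force: [-1.1, -0.4, 5.8]
finger_gap: 41.7
time: 4.0
tool_pos: [352.6, 340.7, 167.9]
tcp_rot: [-180.0, -0.2, 27.2]
ft_force: [-0.2, 0.4, -3.3]
finger_gap: 42.0
t 4.0 boxTCP [-117.8  298.   167.9] rot [-180.    -0.2   27.2] F [-0.2  0.4 -3.3] gap 42.0 q [ 38.  -8. 107.  -0.  80.  11.]
```

View pics/crop2.png

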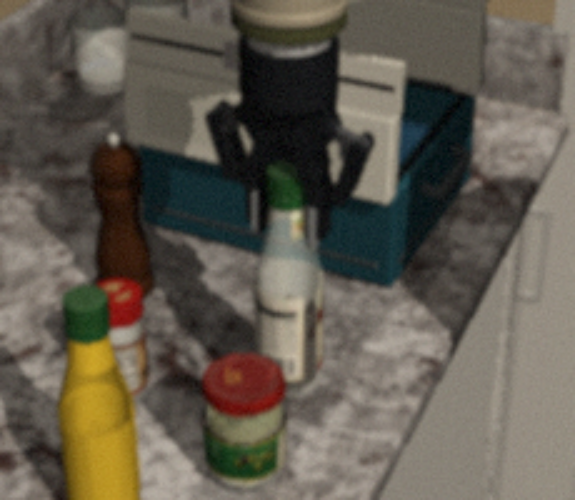

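```bash
python3 -m pendant '[[0,3,-4,0,0],[0,6,-8,0,0],[0,6,-9,0,0],[0,7,-10,0,0],[0,7,-10,0,0],[0,7,-10,0,0],[0,7,-10,0,0],[0,7,-10,0,0],[0,7,-9,0,0],[0,6,-8,0,0]]'; python3 -m pendant '[[0,4,-5,0,0],[0,1,-2,0,0],[0,0,0,0,0],[0,0,0,8,0],[0,0,0,6,0],[0,0,0,4,0],[0,0,0,2,0],[0,0,0,0,0]]'
python3 - <<'E'
from chk import *
state()
for n in("scene","top"):
  p,W=snap(n,"3");B=tb(W.reshape(-1,3))
  m=(np.hypot(B[:,0]+50,B[:,1]-393)<38)&(B[:,2]>15)&(B[:,2]<105)
  if m.sum()>20:print(n,circ(B[m],28.5,(-50,393)),m.sum())
  for lo,hi in((10,40),(70,100)):
    k=m&(B[:,2]>lo)&(B[:,2]<hi)
    if k.sum()>20:print(lo,circ(B[k],28.5,(-50,393)))
E
```

```text
time: 5.05
tool_pos: [367.5, 448.1, 165.7]
tcp_rot: [180.0, 0.0, 27.3]
ft_force: [0.1, 0.2, -3.5]
finger_gap: 41.9
time: 5.85
tool_pos: [368.8, 456.0, 147.9]
tcp_rot: [-179.9, -0.1, 27.2]
ft_force: [-3.9, -2.8, 10.9]
finger_gap: 41.6
t 5.85 boxTCP [-50.7 393.2 147.9] rot [-1.799e+02 -1.000e-01  2.720e+01] F [-3.9 -2.8 10.9] gap 41.6 q [46.  8. 93.  0. 78. 19.]
scene (array([-50.94613491, 391.83693161]), np.float64(0.8906457398671037)) 963
10 (array([-51.72873004, 391.43272388]), np.float64(0.8520652349762567))
70 (array([-50.42617879, 392.09111806]), np.float64(0.8525416721802905))
```

```bash
python3 -m pendant '[[0,0,0,0,0],[0,0,5,0,0],[0,0,8,-0.5,0],[0,0,8,-0.5,0],[0,0,8,-0.5,0],[0,0,9.5,0.5,0],[0,0,9.5,0.8,0],[0,0,9.5,1.3,0],[0,0,0,0,0]]' 24
python3 - <<'E'
from chk import *
state()
p,W=snap("scene","4");cv2.imwrite("pics/crop4.png",cv2.resize(p[130:350,120:400],None,fx=2,fy=2))
E
```

```text
time: 6.85
tool_pos: [396.3, 404.0, 146.4]
tcp_rot: [-180.0, -0.2, 27.2]
ft_force: [0.2, -2.0, 7.2]
finger_gap: 41.3
t 6.85 boxTCP [-50.  334.4 146.4] rot [-180.    -0.2   27.2] F [ 0.2 -2.   7.2] gap 41.3 q [40.  5. 97. -0. 78. 13.]
```

View pics/crop4.png

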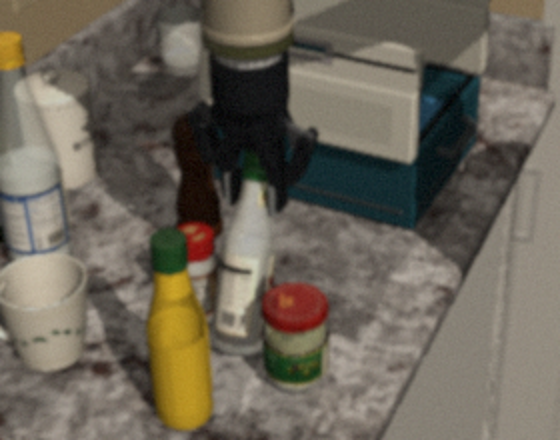

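The picture shows the bottle tilted about 20° toward the box, base between the jar and the spice jar. I'll carry on lowering it.

```bash
python3 -m pendant '[[0,0,9.3,2.5,0],[0,0,9.3,2.5,0],[0,0,9.3,2.5,0],[0,0,8.7,4.1,0],[0,0,8.7,4.1,0],[0,0,8.7,4.1,0],[0,0,7.9,5.5,0],[0,0,7.9,5.5,0],[0,0,7.9,5.5,0]]'; python3 -m pendant '[[0,0,6.8,6.8,0],[0,0,6.8,6.8,0],[0,0,6.8,6.8,0],[0,0,5.5,7.9,0],[0,0,5.5,7.9,0],[0,0,5.5,7.9,0],[0,0,4.1,8.7,0],[0,0,4.1,8.7,0],[0,0,4.1,8.7,0],[0,0,0,0,0]]'
python3 - <<'E'
from chk import *
state()
p,W=snap("scene","5");cv2.imwrite("pics/crop5.png",cv2.resize(p[130:350,120:400],None,fx=2,fy=2))
B=tb(W.reshape(-1,3));m=(abs(B[:,0]+50)<32)&(B[:,1]>140)&(B[:,1]<400)&(B[:,2]>5)&(B[:,2]<75);Q=B[m]
for y in range(180,400,20):
    q=Q[abs(Q[:,1]-y)<6]
    if len(q)>8:print(y,len(q),np.percentile(q[:,2],98).round(),np.percentile(q[:,0],[2,98]).round())
E
```

```text
time: 7.8
tool_pos: [430.5, 334.8, 107.6]
tcp_rot: [-180.0, 0.0, 27.2]
ft_force: [-1.4, 0.3, -1.0]
finger_gap: 41.8
time: 8.8
tool_pos: [452.3, 290.7, 36.5]
tcp_rot: [180.0, 0.1, 27.2]
ft_force: [0.4, 0.1, -0.9]
finger_gap: 39.3
t 8.8 boxTCP [-52.  208.   36.5] rot [1.80e+02 1.00e-01 2.72e+01] F [ 0.4  0.1 -0.9] gap 39.3 q [ 27.   9. 105.  -0.  66.   0.]
180 23 52.0 [-53. -36.]
200 52 70.0 [-81. -29.]
220 128 74.0 [-78. -19.]
240 47 58.0 [-76. -41.]
260 88 61.0 [-80. -34.]
280 96 60.0 [-81. -34.]
300 84 60.0 [-79. -34.]
320 71 59.0 [-74. -35.]
340 55 58.0 [-67. -34.]
360 299 56.0 [-69. -32.]
```

```bash
python3 -m pendant '[[0,0,0.5,4,0],[0,0,0.5,4,0],[0,0,0,2,0],[0,0,0,0,0],[0.55,0,0,0,0],[0.65,0,0,0,0],[0.75,0,0,0,0],[0.8,0,0,0,0]]'
python3 - <<'E'
from chk import *
state()
p,W=snap("scene","6");cv2.imwrite("pics/crop6.png",cv2.resize(p[130:350,120:400],None,fx=2,fy=2))
B=tb(W.reshape(-1,3));m=(abs(B[:,0]+50)<32)&(B[:,1]>140)&(B[:,1]<400)&(B[:,2]>5)&(B[:,2]<75);Q=B[m]
for y in range(180,400,20):
    q=Q[abs(Q[:,1]-y)<6]
    if len(q)>8:print(y,len(q),np.percentile(q[:,2],98).round(),np.percentile(q[:,0],[2,98]).round())
E
```

```text
time: 9.65
tool_pos: [453.2, 290.9, 28.1]
tcp_rot: [-180.0, 0.0, 27.3]
ft_force: [0.5, -0.3, 0.2]
finger_gap: 68.1
t 9.65 boxTCP [-51.  207.8  28.1] rot [-180.     0.    27.3] F [ 0.5 -0.3  0.2] gap 68.1 q [ 27.   9. 106.   0.  65.  -0.]
180 57 45.0 [-58. -26.]
200 38 43.0 [-59. -33.]
220 33 49.0 [-64. -32.]
240 48 54.0 [-69. -33.]
260 80 57.0 [-74. -27.]
280 97 57.0 [-75. -25.]
300 78 58.0 [-73. -25.]
320 66 58.0 [-68. -26.]
340 63 58.0 [-64. -25.]
360 319 56.0 [-69. -28.]
```

View pics/crop6.png

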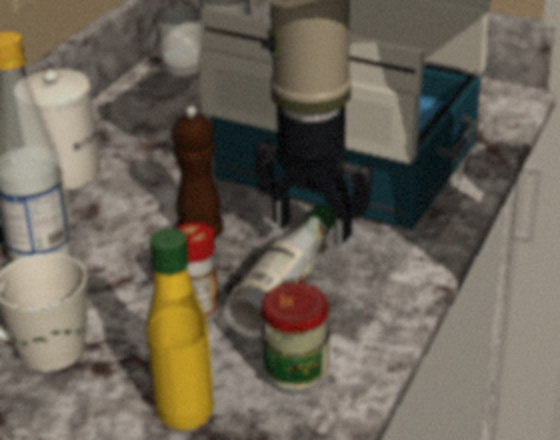

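```bash
python3 -m pendant '[[0.9,0,0,10,0],[1,0,0,-40,0],[1,0,0,-40,0],[1,0,0,-30,0],[1,0,0,0,0]]'
cat > lie.py <<'E'
from chk import *
def lie(B,yl,x0=-50,z0=28.5):
    "axis fit of body lying along box y; yl=(lo,hi) where body is"
    Q=B[(B[:,1]>yl[0])&(B[:,1]<yl[1])&(abs(B[:,0]-x0)<40)&(B[:,2]>12)&(B[:,2]<62)]
    f=lambda p:np.hypot(Q[:,0]-p[0]-p[1]*(Q[:,1]-300),Q[:,2]-z0)-28.5
    s=least_squares(f,[x0,0],loss='soft_l1',f_scale=2);return s.x,len(Q),np.median(abs(s.fun))
E
python3 - <<'E'
from lie import *
state();A=[]
for n in("scene","top"):
    p,W=snap(n,"7");B=tb(W.reshape(-1,3));B=B[np.isfinite(B[:,0])];A.append(B)
    print(n,lie(B,(265,345)))
    m=(abs(B[:,0]+50)<12)&(B[:,2]>20)&(B[:,2]<62)
    for y in range(130,400,10):
        q=B[m&(abs(B[:,1]-y)<5)]
        if len(q)>3:print((y,len(q),round(np.percentile(q[:,2],90))),end=' ')
    print()
    print([(x['score'],tb(x['at']).round()) for x in optics.search_frame(n,"bottle")])
cv2.imwrite("pics/crop7.png",cv2.resize(cv2.imread("pics/top7.png")[80:320,130:400],None,fx=2.4,fy=2.4))
E
```

```text
time: 10.2
tool_pos: [456.4, 292.4, 133.1]
tcp_rot: [-180.0, -0.5, 27.2]
ft_force: [0.7, 0.5, 0.0]
finger_gap: 85.5
t 10.2 boxTCP [-47.5 207.6 133.1] rot [-180.    -0.5   27.2] F [0.7 0.5 0. ] gap 85.5 q [ 27.   2. 102.   0.  76.  -0.]
scene (array([-4.60940170e+01, -4.50570508e-02]), 523, np.float64(1.2219974667701017))
(160, 24, 45) (170, 33, 45) (180, 38, 43) (190, 30, 42) (200, 24, 43) (210, 27, 45) (220, 23, 48) (230, 21, 50) (240, 21, 52) (250, 22, 55) (260, 29, 56) (270, 37, 57) (280, 26, 57) (290, 38, 57) (300, 32, 56) (310, 30, 57) (320, 36, 57) (330, 33, 57) (340, 36, 56) (350, 31, 57) (360, 131, 55) (370, 24, 56) 
[(0.71, array([[-60., 507., 107.]])), (0.58, array([[-56., 297.,  48.]]))]
top (array([-4.84181618e+01, -4.49924646e-02]), 429, np.float64(1.1754164818402835))
(160, 7, 40) (220, 5, 44) (230, 19, 50) (240, 37, 53) (250, 44, 56) (260, 18, 56) (300, 14, 57) (310, 45, 57) (320, 42, 56) (330, 44, 57) (340, 42, 57) (350, 42, 57) (360, 42, 56) (370, 11, 53) 
[(0.9, array([[-59., 478., 134.]])), (0.77, array([[-49., 325.,  51.]]))]
```

View pics/crop7.png

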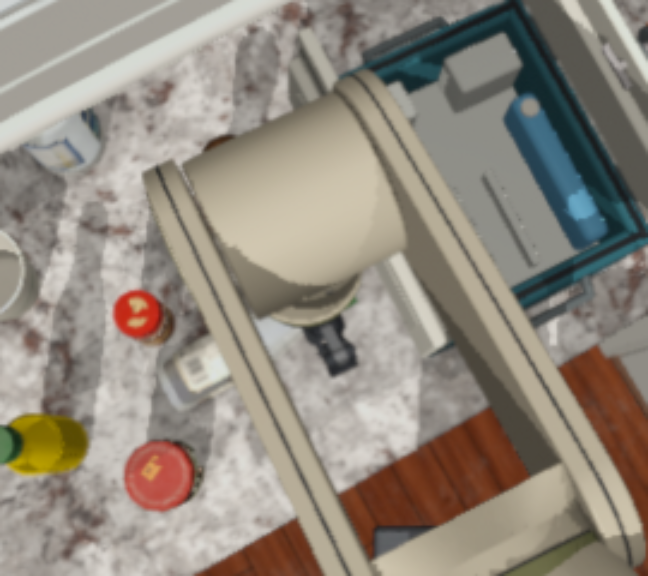

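```bash
python3 -m pendant '[[1,0.5,-25,0,-1.3],[1,0.5,-25,0,-1.3],[1,0,-25,0,0],[1,0,0,20,0],[1,0,0,30,0],[1,0,0,30,0],[1,0,0,25,0],[1,0,0,15,0],[1,0,0,8,0],[1,0,0,0,0]]' 45
python3 -c "
from chk import *
state()"
python3 -m pendant '[[0.6,0,0,0,0],[0.3,0,0,0,0],[0,0,0,0,0],[0,0,0,0,0],[0,0,0,0,0]]'; python3 -m pendant '[[0,0,0,-5,0],[0,0,0,-15,0],[0,0,0,-25,0],[0,0,0,-15,0],[0,0,0,0,0]]'
python3 -c "
from chk import *
q=state();print(q['wrist_torque'])"
```

```text
time: 11.4
tool_pos: [417.6, 356.4, -1.3]
tcp_rot: [180.0, 0.2, 29.8]
ft_force: [0.1, 0.1, 0.4]
finger_gap: 85.6
t 11.4 boxTCP [-52.8 282.3  -1.3] rot [180.    0.2  29.8] F [0.1 0.1 0.4] gap 85.6 q [ 35.  14. 104.  -0.  62.   5.]
time: 11.9
tool_pos: [420.3, 358.2, 2.3]
tcp_rot: [-180.0, -0.2, 29.8]
ft_force: [1.3, -0.7, 6.9]
finger_gap: 54.4
time: 12.4
tool_pos: [420.4, 358.5, 63.7]
tcp_rot: [-180.0, -0.3, 29.8]
ft_force: [0.7, -0.1, -2.9]
finger_gap: 54.4
t 12.4 boxTCP [-49.3 282.8  63.7] rot [-180.    -0.3   29.8] F [ 0.7 -0.1 -2.9] gap 54.4 q [ 35.   8. 103.   0.  69.   5.]
[ 0.03076472 -0.02251078 -0.00127729]
```

```bash
python3 -m pendant '[[0,0,0,-20,0],[0,0,0,-35,0],[0,0,0,-40,0],[0,0,0,-40,0],[0,0,0,-40,0],[0,0,0,-25,0],[0,0,0,0,-4],[0,0,0,0,-8],[0,0,0,0,-8],[0,0,0,0,-8]]'; python3 -m pendant '[[0,0,0,0,-8],[0,0,0,0,-8],[0,0,0,0,-8],[0,0,0,0,-8],[0,0,0,0,-8],[0,0,0,0,-8],[0,0,0,0,-8],[0,0,0,0,-3.4],[0,0,0,0,0]]'
python3 -c "
from chk import *
q=state();print(q['wrist_torque'])"
```

```text
time: 13.4
tool_pos: [418.1, 356.8, 259.0]
tcp_rot: [-180.0, 0.1, 58.2]
ft_force: [0.6, 0.1, -4.1]
finger_gap: 54.2
time: 14.3
tool_pos: [418.1, 356.9, 259.0]
tcp_rot: [-179.9, 0.0, 117.3]
ft_force: [-0.2, -0.1, -3.9]
finger_gap: 53.8
t 14.3 boxTCP [-52.1 282.4 259. ] rot [-179.9    0.   117.3] F [-0.2 -0.1 -3.9] gap 53.8 q [ 35.  -1.  91.   0.  90. -82.]
[-0.00331802 -0.00233213 -0.03243614]
```

```bash
python3 - <<'E'
from lie import *
state()
p,W=snap("scene","8");B=tb(W.reshape(-1,3));B=B[np.isfinite(B[:,0])]
for x in range(-160,90,15):
    q=B[(abs(B[:,0]-x)<6)&(abs(B[:,1]-282)<35)&(B[:,2]>225)&(B[:,2]<330)]
    if len(q)>8:print(x,len(q),"z",np.percentile(q[:,2],[2,98]).round(),"y",np.percentile(q[:,1],[2,98]).round())
cv2.imwrite("pics/crop8.png",cv2.resize(p[40:280,120:400],None,fx=2,fy=2))
E
```

```text
t 14.3 boxTCP [-52.1 282.4 259. ] rot [-179.9    0.   117.3] F [-0.2 -0.1 -3.9] gap 53.8 q [ 35.  -1.  91.   0.  90. -82.]
-130 361 z [263. 310.] y [263. 311.]
-115 169 z [265. 311.] y [273. 312.]
-100 163 z [265. 311.] y [277. 312.]
-85 159 z [264. 312.] y [277. 312.]
-70 199 z [265. 329.] y [253. 314.]
-55 130 z [264. 329.] y [248. 317.]
-40 33 z [264. 312.] y [249. 315.]
-25 58 z [262. 303.] y [301. 311.]
-10 77 z [266. 304.] y [293. 310.]
5 88 z [270. 304.] y [278. 305.]
20 75 z [272. 300.] y [275. 301.]
35 72 z [274. 298.] y [275. 298.]
50 97 z [272. 300.] y [277. 301.]
65 84 z [271. 300.] y [279. 300.]
```

View pics/crop8.png

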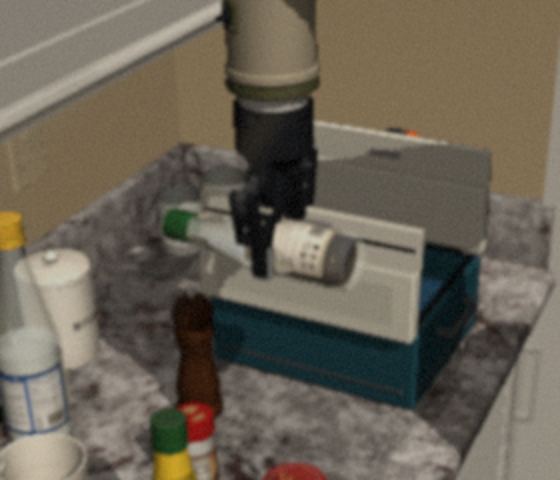

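```bash
python3 -m pendant '[[0,0,0,-10,0],[0,-15,2,0,0],[0,-35,5,0,0],[0,-40,5,0,0],[0,-40,5,0,0],[0,-40,5,0,0],[0,-40,5,0,0],[0,-40,5,0,0],[0,-25,4,0,0],[0,-7.4,1,0,0]]' 50; python3 -m pendant '[[0,0,0,0,0],[0,0,0,0,0]]'
python3 - <<'E'
from lie import *
q=state();print(q['wrist_torque'])
for n in("top","scene"):
    p,W=snap(n,"9");B=tb(W.reshape(-1,3));B=B[np.isfinite(B[:,0])];print(n)
    if n=="top":print(fitbox(W))
    for x in range(-130,130,10):
        k=B[(abs(B[:,0]-x)<5)&(abs(B[:,1])<40)&(B[:,2]>265)&(B[:,2]<335)]
        if len(k)>6:print(x,len(k),"z",np.percentile(k[:,2],[2,98]).round(),"y",np.percentile(k[:,1],[2,98]).round())
E
```

```text
time: 15.35
tool_pos: [582.2, 119.5, 270.3]
tcp_rot: [180.0, 0.1, 117.0]
ft_force: [-0.4, 0.3, -2.9]
finger_gap: 53.9
time: 15.55
tool_pos: [580.3, 123.4, 270.3]
tcp_rot: [-180.0, -0.0, 117.2]
ft_force: [-0.4, 0.2, -3.6]
finger_gap: 54.6
t 15.55 boxTCP [-14.6   0.6 270.3] rot [-180.    -0.   117.2] F [-0.4  0.2 -3.6] gap 54.6 q [   7.    6.   83.    0.   91. -110.]
[ 0.00492175  0.02674633 -0.02990443]
top
(array([6.03448698e+02, 1.10662942e+02, 4.82881851e-01]), np.float64(0.0))
-100 38 z [273. 317.] y [ 5. 28.]
-90 79 z [292. 320.] y [16. 30.]
-80 88 z [291. 321.] y [12. 30.]
-70 102 z [294. 323.] y [ 9. 31.]
-60 112 z [292. 324.] y [ 5. 30.]
-50 126 z [291. 325.] y [ 2. 30.]
-40 133 z [294. 325.] y [-2. 30.]
-30 147 z [295. 327.] y [-5. 37.]
-20 50 z [279. 334.] y [12. 39.]
-10 15 z [307. 327.] y [26. 39.]
10 24 z [300. 320.] y [15. 30.]
20 78 z [296. 321.] y [ 9. 28.]
30 83 z [296. 320.] y [ 3. 26.]
40 92 z [296. 318.] y [-7. 23.]
50 97 z [296. 315.] y [-14.  20.]
60 94 z [295. 313.] y [-13.  18.]
70 88 z [295. 311.] y [-12.  17.]
80 96 z [292. 311.] y [-12.  16.]
90 94 z [293. 313.] y [-13.  17.]
100 94 z [294. 313.] y [-12.  17.]
110 53 z [295. 312.] y [-11.  17.]
scene
-100 139 z [271. 320.] y [-20.  30.]
-90 124 z [274. 323.] y [-8. 32.]
-80 102 z [274. 323.] y [-3. 31.]
-70 101 z [273. 323.] y [-2. 31.]
-60 96 z [274. 323.] y [ 2. 31.]
-50 99 z [274. 324.] y [-1. 32.]
-40 97 z [271. 324.] y [-3. 31.]
-30 136 z [273. 332.] y [-33.  38.]
-20 128 z [275. 333.] y [-34.  40.]
-10 44 z [275. 328.] y [-39.  40.]
0 34 z [275. 331.] y [14. 38.]
10 44 z [273. 306.] y [18. 31.]
20 61 z [273. 318.] y [11. 30.]
30 57 z [277. 319.] y [ 1. 28.]
40 56 z [282. 316.] y [ 3. 26.]
50 46 z [281. 315.] y [ 0. 22.]
60 50 z [283. 310.] y [-10.  18.]
70 42 z [284. 310.] y [-8. 18.]
80 53 z [284. 311.] y [-5. 18.]
90 51 z [284. 311.] y [ 1. 20.]
100 48 z [282. 311.] y [-1. 19.]
110 34 z [284. 311.] y [-3. 18.]
```

```bash
python3 - <<'E'
from lie import *
for f in("top0",):
    B=tb(cloud("top",np.load("pics/top0.npy")).reshape(-1,3));B=B[np.isfinite(B[:,0])]
    k=B[(abs(B[:,2]-85)<4)&(abs(B[:,0])<118)&(abs(B[:,1])<96)]
    for sg in(1,-1):
        q=k[k[:,1]*sg>10];print("cheek",sg,len(q),np.percentile(q,[1,50,99],axis=0).round(1).tolist())
    k=B[(B[:,2]>36)&(B[:,2]<48)&(abs(B[:,0])<70)&(abs(B[:,1])<50)];print("rails",len(k));print(np.histogram(k[:,1],np.arange(-50,51,4)))
    k=B[(abs(B[:,2]-112)<4)&(abs(B[:,0])<150)&(abs(B[:,1])<130)]
    print("rim x",np.percentile(k[:,0],[.5,99.5]),"right inner",np.percentile(k[(abs(k[:,0])<80)][:,1],[1,99]))
    for x in(-130,130):q=k[abs(k[:,0]-x)<6];print(x,np.percentile(q[:,1],[.5,99.5]))
    for y in(-60,0,60):q=k[abs(k[:,1]-y)<20];print(y,np.percentile(q[q[:,0]<0][:,0],[1,99]),np.percentile(q[q[:,0]>0][:,0],[1,99]))
E
```

```text
cheek 1 385 [[30.2, 26.9, 81.2], [95.7, 55.1, 84.6], [117.4, 80.4, 88.1]]
cheek -1 508 [[-95.4, -95.4, 81.1], [94.9, -62.9, 84.3], [117.8, -25.3, 87.9]]
rails 257
(array([ 0,  0,  0,  0,  0,  9, 44, 53, 25,  0,  0,  0,  0,  0,  0,  0,  5,
       49, 44, 28,  0,  0,  0,  0,  0]), array([-50, -46, -42, -38, -34, -30, -26, -22, -18, -14, -10,  -6,  -2,
         2,   6,  10,  14,  18,  22,  26,  30,  34,  38,  42,  46,  50]))
rim x [-138.77644334  138.82688369] right inner [-116.50323807  -96.88638793]
-130 [-116.54770115   84.2383983 ]
130 [-113.72744004   82.46465309]
-60 [-138.8276567  -118.97000624] [118.65964672 139.47487137]
0 [-138.99015254 -118.85859807] [118.4412471  138.38850444]
60 [-139.2096956  -118.75810963] [119.43341068 139.00637978]
```

```bash
python3 -m pendant '[[0,-1,-1,15,0],[0,0,0,30,0],[0,0,0,35,0],[0,0,0,35,0],[0,0,0,35,0],[0,0,0,30,0],[0,0,0,20,0],[0,0,0,10,0],[0,0,0,6,0],[0,0,0,4,0]]'; python3 -m pendant '[[0,0,0,3,0],[0,0,0,2,0],[0,0,0,0,0]]'
python3 -c "
from chk import *
q=state();print(q['wrist_torque'])"
```

```text
time: 16.65
tool_pos: [580.5, 122.0, 50.4]
tcp_rot: [180.0, 0.0, 117.3]
ft_force: [-0.1, 0.1, -2.5]
finger_gap: 54.2
time: 16.95
tool_pos: [580.7, 121.7, 45.7]
tcp_rot: [179.9, 0.0, 117.2]
ft_force: [-0.7, 0.0, -3.4]
finger_gap: 54.2
t 16.95 boxTCP [-15.1  -1.   45.7] rot [179.9   0.  117.2] F [-0.7  0.  -3.4] gap 54.2 q [   7.   16.   96.   -0.   68. -110.]
[ 0.00076834  0.0408516  -0.01841188]
```

```bash
python3 -m pendant '[[0,0.5,0,2,0],[0,0,0,2,0],[0,0,0,0,0]]'; python3 -m pendant '[[0,0,0,1.5,0],[0,0,0,0,0]]';  python3 -m pendant '[[0,0,0,1.5,0],[0,0,0,0,0]]'
```

```text
time: 17.25
tool_pos: [579.8, 122.0, 40.9]
tcp_rot: [-180.0, -0.0, 117.2]
ft_force: [-0.9, 1.0, -4.4]
finger_gap: 54.1
time: 17.45
tool_pos: [580.1, 122.1, 39.7]
tcp_rot: [180.0, 0.0, 117.2]
ft_force: [-0.3, 0.2, -3.5]
finger_gap: 54.1
time: 17.65
tool_pos: [580.5, 122.0, 39.1]
tcp_rot: [180.0, 0.0, 117.2]
ft_force: [-1.8, -0.7, 4.0]
finger_gap: 54.5
```

Contact with the rails at the expected height, so I'll release, rise and check.

```bash
python3 -m pendant '[[0.75,0,0,0,0],[0.9,0,0,0,0],[1,0,0,0,0],[1,0,0,0,0],[1,0,0,-20,0],[1,0,0,-35,0],[1,0,0,-45,0],[1,0,0,-45,0],[1,0,0,-45,0],[1,0,0,-30,0]]'; python3 -m pendant '[[0.5,0,-20,0,0],[0,0,-40,0,0],[0,0,-40,0,0],[0,0,-40,0,0],[0,0,0,0,0]]'
python3 - <<'E'
from lie import *
state()
p,W=snap("top","10");B=tb(W.reshape(-1,3));B=B[np.isfinite(B[:,0])]
for x in range(-110,120,10):
    k=B[(abs(B[:,0]-x)<5)&(abs(B[:,1])<32)&(B[:,2]>60)&(B[:,2]<105)]
    if len(k)>6:print(x,len(k),"z",np.percentile(k[:,2],[2,98]).round(),"y",np.percentile(k[:,1],[2,98]).round())
cv2.imwrite("pics/crop10.png",cv2.resize(p[20:240,180:450],None,fx=2.4,fy=2.4))
E
```

```text
time: 18.65
tool_pos: [581.0, 122.2, 262.5]
tcp_rot: [179.8, 0.1, 117.2]
ft_force: [0.4, 0.5, 0.1]
finger_gap: 85.5
time: 19.15
tool_pos: [452.1, 56.6, 257.6]
tcp_rot: [-179.9, -0.0, 117.2]
ft_force: [1.3, -0.1, -0.5]
finger_gap: 12.4
t 19.15 boxTCP [-1.592e+02 -1.000e-01  2.576e+02] rot [-179.9   -0.   117.2] F [ 1.3 -0.1 -0.5] gap 12.4 q [   1.  -16.  105.   -0.   91. -116.]
-100 45 z [66. 92.] y [-22.  27.]
-90 105 z [64. 93.] y [-23.  28.]
-80 102 z [65. 93.] y [-22.  28.]
-70 103 z [68. 94.] y [-26.  28.]
-60 104 z [67. 94.] y [-26.  29.]
-50 101 z [70. 95.] y [-22.  29.]
-40 100 z [66. 94.] y [-25.  28.]
-30 103 z [68. 94.] y [-26.  29.]
-20 98 z [66. 94.] y [-24.  29.]
-10 103 z [63. 94.] y [-24.  28.]
0 100 z [67. 94.] y [-26.  29.]
10 98 z [66. 93.] y [-23.  28.]
20 86 z [65. 93.] y [-23.  27.]
30 78 z [68. 90.] y [-19.  25.]
40 70 z [65. 87.] y [-18.  22.]
50 56 z [67. 84.] y [-15.  19.]
60 54 z [63. 82.] y [-14.  17.]
70 54 z [63. 81.] y [-14.  15.]
80 92 z [62. 84.] y [-31.  32.]
90 89 z [66. 86.] y [-31.  31.]
100 86 z [62. 86.] y [-30.  30.]
110 65 z [62. 87.] y [-31.  32.]
```

View pics/crop10.png

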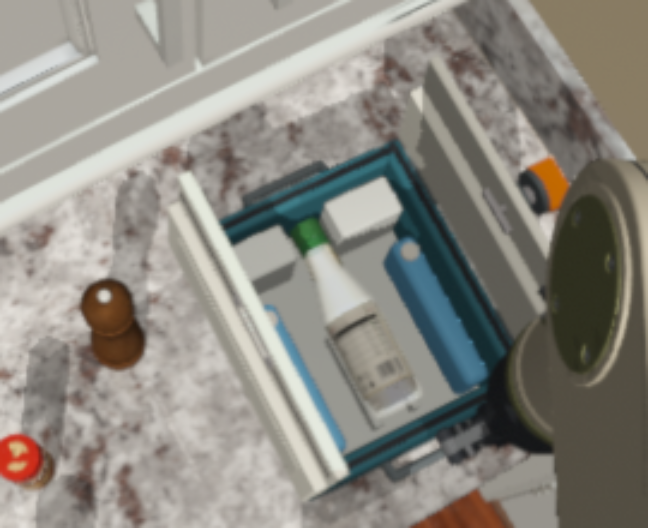

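Bottle is in the bed, cap in the notch at crop (310,237). Next is the left leaf: I'll go round to its outer side with the fingers shut.

```bash
python3 -m pendant '[[0,0,0,-18,0],[0,20,0,0,0],[0,45,10,0,0],[0,45,20,0,0],[0,45,30,0,0],[0,37,35,0,0],[0,0,34,0,0],[0,0,0,0,0]]'; python3 -m pendant '[[0,0,0,25,0],[0,0,0,35,0],[0,0,0,25,0],[0,0,0,0,0]]'
python3 -c "
from chk import *
state()"
```

```text
time: 20.0
tool_pos: [483.4, 285.8, 273.8]
tcp_rot: [-179.9, -0.0, 117.4]
ft_force: [-1.5, -0.6, -0.8]
finger_gap: -0.2
time: 20.4
tool_pos: [479.4, 281.8, 186.6]
tcp_rot: [-179.6, -0.0, 117.2]
ft_force: [-0.3, -1.1, -0.2]
finger_gap: -0.0
t 20.4 boxTCP [-31.9 187.6 186.6] rot [-179.6   -0.   117.2] F [-0.3 -1.1 -0.2] gap -0.0 q [ 25.   3.  95.   0.  83. -92.]
```

```bash
python3 -m pendant '[[0,-20,0,0,0],[0,-17,0,0,0],[0,-14,0,-2.6,0],[0,-14,0,0,0],[0,-14,0,2,0],[0,-13,0,4.6,0],[0,-12,0,6.9,0],[0,-11,0,9,0],[0,0,0,0,0]]'
python3 - <<'E'
from chk import *
state()
p,W=snap("top","11");B=tb(W.reshape(-1,3));B=B[np.isfinite(B[:,0])]
for y in range(-30,140,15):
    k=B[(abs(B[:,1]-y)<4)&(B[:,0]>30)&(B[:,0]<120)&(B[:,2]>100)&(B[:,2]<260)]
    if len(k)>6:print(y,len(k),np.percentile(k[:,2],[5,50,95]).round())
E
```

```text
time: 21.3
tool_pos: [534.7, 178.8, 170.5]
tcp_rot: [-179.9, 0.0, 117.1]
ft_force: [-0.5, 0.0, -0.7]
finger_gap: 0.4
t 21.3 boxTCP [-29.9  70.8 170.5] rot [-179.9    0.   117.1] F [-0.5  0.  -0.7] gap 0.4 q [  13.    4.   95.   -0.   81. -104.]
60 32 [170. 173. 176.]
75 162 [162. 165. 168.]
90 162 [152. 155. 159.]
105 159 [142. 146. 150.]
120 160 [115. 135. 138.]
```

```bash
python3 -m pendant '[[0,-9,0,10.6,0],[0,-7,0,12,0],[0,-3,0,7,0],[0,-1,0,5,0],[0,0,0,2,0],[0,0,0,1,0],[0,0,0,0,0]]'
python3 -c "
from chk import *
state()"
```

```text
time: 22.05
tool_pos: [543.0, 162.3, 134.0]
tcp_rot: [-179.9, 0.0, 117.2]
ft_force: [-2.5, -5.2, 6.2]
finger_gap: -0.0
t 22.05 boxTCP [-30.   52.4 134. ] rot [-179.9    0.   117.2] F [-2.5 -5.2  6.2] gap -0.0 q [  11.    6.   97.   -0.   77. -106.]
```

```bash
python3 -m pendant '[[0,0,0,1,0],[0,0,0,1,0],[0,0,0,0,0],[0,0,0,0,0]]'
python3 - <<'E'
from chk import *
state()
p,W=snap("top","12");B=tb(W.reshape(-1,3));B=B[np.isfinite(B[:,0])]
for y in range(-30,140,12):
    k=B[(abs(B[:,1]-y)<4)&(B[:,0]>30)&(B[:,0]<120)&(B[:,2]>100)&(B[:,2]<260)]
    if len(k)>6:print(y,len(k),np.percentile(k[:,2],[5,50,95]).round(1))
E
```

```text
time: 22.45
tool_pos: [543.1, 162.3, 133.9]
tcp_rot: [-180.0, 0.0, 117.3]
ft_force: [-10.6, -6.5, 19.9]
finger_gap: 0.0
t 22.45 boxTCP [-29.9  52.3 133.9] rot [-180.     0.   117.3] F [-10.6  -6.5  19.9] gap 0.0 q [  11.    6.   97.   -0.   77. -106.]
30 15 [123.1 132.3 135.6]
42 82 [131.2 133.4 135.8]
54 135 [132.3 134.8 136.8]
66 144 [132.2 134.6 137. ]
78 135 [132.5 134.6 137. ]
90 135 [132.6 134.9 137.4]
102 138 [131.2 133.9 136.1]
114 189 [108.9 131.2 135.6]
126 22 [110.5 113.3 115.9]
```

```bash
python3 -m pendant '[[0,0,0,-25,0],[0,0,0,-45,0],[0,0,0,-45,0],[0,0,0,-36,0],[0,-30,-10,0,0],[0,-45,-15,0,0],[0,-45,-15,0,0],[0,-45,-15,0,0],[0,-45,0,0,0],[0,-32,0,0,0]]'; python3 -m pendant '[[0,0,0,0,0],[0,0,0,0,0]]'
python3 -c "
from chk import *
state()"
```

```text
time: 23.5
tool_pos: [605.4, -79.9, 282.1]
tcp_rot: [-180.0, -0.0, 117.2]
ft_force: [0.2, -0.4, 0.2]
finger_gap: -0.2
time: 23.7
tool_pos: [605.0, -77.7, 281.7]
tcp_rot: [-179.9, -0.1, 117.2]
ft_force: [0.2, -0.5, -0.3]
finger_gap: 0.1
t 23.7 boxTCP [ -84.6 -189.5  281.7] rot [-1.799e+02 -1.000e-01  1.172e+02] F [ 0.2 -0.5 -0.3] gap 0.1 q [ -12.    8.   79.    0.   93. -129.]
```

```bash
python3 -m pendant '[[0,0,0,30,0],[0,0,0,35,0],[0,0,0,22,0],[0,20,0,0,0],[0,17,0,0,0],[0,0,0,0,0]]'; python3 -m pendant '[[0,14.7,0,-2.6,0],[0,15,0,0,0],[0,14.7,0,2.6,0],[0,14.1,0,5.2,0],[0,12.9,0,7.5,0],[0,11.5,0,9.6,0],[0,0,0,0,0]]'
python3 - <<'E'
from chk import *
state()
p,W=snap("top","13");B=tb(W.reshape(-1,3));B=B[np.isfinite(B[:,0])]
for y in range(-130,40,12):
    k=B[(abs(B[:,1]-y)<4)&(B[:,0]>40)&(B[:,0]<120)&(B[:,2]>100)&(B[:,2]<260)]
    if len(k)>6:print(y,len(k),np.percentile(k[:,2],[5,50,95]).round(1))
E
```

```text
time: 24.3
tool_pos: [587.8, -41.7, 196.4]
tcp_rot: [179.9, -0.0, 117.4]
ft_force: [-0.1, -0.0, -0.9]
finger_gap: 0.2
time: 25.0
tool_pos: [548.6, 31.0, 171.7]
tcp_rot: [-179.9, -0.1, 117.3]
ft_force: [-1.2, -0.3, -1.4]
finger_gap: 0.1
t 25.0 boxTCP [-85.  -67.  171.7] rot [-1.799e+02 -1.000e-01  1.173e+02] F [-1.2 -0.3 -1.4] gap 0.1 q [  -2.    2.   97.    0.   81. -119.]
-118 82 [133.4 136.  138.8]
-106 85 [140.8 144.1 146.5]
-94 80 [147.8 150.7 154.9]
-82 92 [156.3 159.6 162.1]
-70 106 [162.9 165.4 167.2]
-58 100 [168.8 171.6 174.3]
-46 101 [175.6 178.5 181. ]
-34 103 [182.  185.1 188. ]
-22 111 [187.5 192.4 195.2]
-10 220 [120.7 126.  201.5]
2 200 [120.9 125.1 201.6]
14 116 [120.7 122.9 125.1]
26 88 [120.5 122.6 126. ]
38 119 [131.4 133.9 136.4]
```

```bash
python3 -m pendant '[[0,9.6,0,11.5,0],[0,7,0,12,0],[0,3,0,7,0],[0,1,0,6,0],[0,0,0,2,0],[0,0,0,1.5,0],[0,0,0,1,0],[0,0,0,0,0],[0,0,0,0,0]]'
python3 - <<'E'
from chk import *
state()
p,W=snap("top","14");B=tb(W.reshape(-1,3));B=B[np.isfinite(B[:,0])]
for y in range(-130,60,12):
    k=B[(abs(B[:,1]-y)<4)&(B[:,0]>40)&(B[:,0]<120)&(B[:,2]>100)&(B[:,2]<260)]
    if len(k)>6:print(y,len(k),np.percentile(k[:,2],[5,50,95]).round(1))
E
```

```text
time: 25.95
tool_pos: [540.2, 47.6, 133.8]
tcp_rot: [-179.9, -0.1, 117.2]
ft_force: [-12.2, 3.1, 17.2]
finger_gap: -0.2
t 25.95 boxTCP [-85.  -48.4 133.8] rot [-1.799e+02 -1.000e-01  1.172e+02] F [-12.2   3.1  17.2] gap -0.2 q [  -0.    3.  101.    0.   77. -118.]
-118 8 [131.5 133.1 134.6]
-106 107 [131.5 134.  136.7]
-94 113 [132.1 134.6 137. ]
-82 117 [132.4 134.7 136.9]
-70 113 [132.2 134.3 136.9]
-58 113 [132.2 134.4 137. ]
-46 121 [131.3 133.8 136.4]
-34 115 [131.7 133.9 136. ]
-22 113 [131.  133.4 135.4]
-10 113 [131.  133.5 136.2]
2 115 [131.3 133.8 136.2]
14 119 [130.9 133.6 136.2]
26 130 [124.3 133.  136.2]
38 122 [131.1 133.6 136.1]
50 119 [132.  134.4 136.8]
```

```bash
python3 -m pendant '[[0,0,0,-25,0],[0.5,0,0,-40,0],[1,0,0,-35,0],[1,0,0,0,0]]'
python3 - <<'E'
from chk import *
state()
for n in("top","scene"):
    p,W=snap(n,"15");B=tb(W.reshape(-1,3))
    mm=(cv2.inRange(cv2.cvtColor(p,cv2.COLOR_BGR2HSV),(6,150,90),(20,255,255))>0).ravel()
    w=B[mm];w=w[np.isfinite(w[:,0])&(abs(w[:,0])<40)&(abs(w[:,1]-5)<40)&(w[:,2]>140)]
    if len(w)>5:
        t=w[w[:,2]>176];print(n,len(w),np.percentile(w,[2,50,98],axis=0).round(1).tolist(),len(t),t[:,:2].mean(0) if len(t) else 0, t[:,:2].min(0),t[:,:2].max(0))
    print([(x['score'],tb(x['at']).round(1)) for x in optics.search_frame(n,"wing")])
E
```

```text
time: 26.4
tool_pos: [544.1, 46.8, 238.8]
tcp_rot: [179.5, 0.3, 117.2]
ft_force: [0.3, 0.5, 1.7]
finger_gap: 43.3
t 26.4 boxTCP [-81.8 -50.9 238.8] rot [179.5   0.3 117.2] F [0.3 0.5 1.7] gap 43.3 q [  -0.   -2.   94.   -0.   87. -118.]
top 151 [[-20.6, -0.8, 160.3], [-1.4, 7.6, 180.4], [18.2, 11.1, 183.8]] 113 [-1.10334816  5.83360447] [-21.56971942  -0.89813422] [19.8972928  11.66876244]
[(0.65, array([[  1.3,   6.2, 160.3]]))]
scene 141 [[-20.1, 1.0, 159.7], [-0.7, 8.4, 172.1], [20.0, 13.3, 181.5]] 52 [-0.81801621  6.89033143] [-21.13259508  -2.33169112] [20.00946171 13.53665541]
[(0.55, array([[  1.7, 358.8,  79.8]])), (0.47, array([[ -4.8,   7.3, 163. ]]))]
```

```bash
python3 -m pendant '[[1,19,27,0,0],[1,19,27,0,0],[1,18,27,0,0],[1,0,0,0,0],[1,0,0,0,0]]' 80
python3 -c "
from chk import *
state()"
```

```text
time: 27.1
tool_pos: [586.5, 134.4, 230.1]
tcp_rot: [-179.8, -0.1, 117.3]
ft_force: [0.1, -0.6, -0.1]
finger_gap: 85.5
t 27.1 boxTCP [ -4.1   7.7 230.1] rot [-1.798e+02 -1.000e-01  1.173e+02] F [ 0.1 -0.6 -0.1] gap 85.5 q [   8.    8.   85.   -0.   87. -109.]
```

```bash
python3 -m pendant '[[1,-1.5,3,25,0],[1,0,0,30,0],[1,0,0,14,0],[1,0,0,2,0],[0.5,0,0,0,0],[0,0,0,0,0],[0,0,0,0,0],[0,0,0,0,0],[0,0,0,0,0]]'
python3 - <<'E'
from chk import *
q=state();print(q["wrist_torque"])
E
```

```text
time: 28.0
tool_pos: [591.3, 134.0, 162.2]
tcp_rot: [179.9, 0.1, 117.2]
ft_force: [8.4, -15.0, 2.5]
finger_gap: 12.0
t 28.0 boxTCP [  0.    5.1 162.2] rot [1.799e+02 1.000e-01 1.172e+02] F [  8.4 -15.    2.5] gap 12.0 q [   8.   11.   89.   -0.   80. -109.]
[-2.69207301 -1.52957906  0.05804464]
```

```bash
python3 -m pendant '[[0,-1,0,0,0],[0,0,0,3,0],[0,0,0,3,0],[0,0,0,3,0],[0,0,0,2,0],[0,0,0,0,0],[0,0,0,0,0]]'
python3 - <<'E'
from chk import *
q=state();print(q["wrist_torque"])
E
```

```text
time: 28.7
tool_pos: [592.0, 133.1, 152.4]
tcp_rot: [179.9, 0.1, 117.2]
ft_force: [-3.2, -4.1, 14.4]
finger_gap: 10.3
t 28.7 boxTCP [  0.3   4.  152.4] rot [1.799e+02 1.000e-01 1.172e+02] F [-3.2 -4.1 14.4] gap 10.3 q [   8.   11.   90.   -0.   79. -109.]
[-0.62012824  0.71022025  0.05329652]
```

```bash
python3 -m pendant '[[0,0,0,0.5,3],[0,0,0,0,6],[0,0,0,0,8],[0,0,0,0,8],[0,0,0,0,8],[0,0,0,0,8],[0,0,0,0,8]]'
python3 -c "
from chk import *
q=state();print(q['wrist_torque'])"
```

```text
time: 29.4
tool_pos: [592.3, 133.1, 152.4]
tcp_rot: [179.8, -0.1, 67.9]
ft_force: [-3.4, -4.1, 15.0]
finger_gap: 10.1
t 29.4 boxTCP [  0.5   3.8 152.4] rot [ 1.798e+02 -1.000e-01  6.790e+01] F [-3.4 -4.1 15. ] gap 10.1 q [  8.  11.  90.  -0.  79. -60.]
[-0.69900601  0.6083117   0.07445845]
```

```bash
python3 -m pendant '[[0,0,0,0,8],[0,0,0,0,8],[0,0,0,0,8],[0,0,0,0,8],[0,0,0,0,5],[0,0,0,0,4],[0,0,0,0,2],[0,0,0,0,0],[0,0,0,0,0]]'
python3 - <<'E'
from chk import *
q=state();print(q['wrist_torque'])
p,W=snap("scene","16");cv2.imwrite("pics/crop16.png",cv2.resize(p[60:280,200:420],None,fx=2.5,fy=2.5))
E
```

```text
time: 30.3
tool_pos: [592.5, 132.9, 152.4]
tcp_rot: [179.9, -0.2, 25.3]
ft_force: [-2.7, -5.6, 15.3]
finger_gap: 10.0
t 30.3 boxTCP [  0.6   3.6 152.4] rot [179.9  -0.2  25.3] F [-2.7 -5.6 15.3] gap 10.0 q [  8.  11.  90.  -0.  79. -17.]
[-0.88055274  0.42011486  0.55631266]
```

View pics/crop16.png

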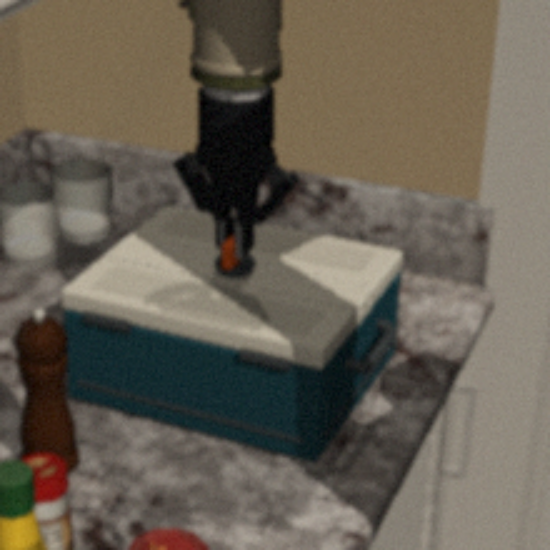

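Box is shut and the wing at crop (229,252) is across the lap. The wrist torque rise (0.56 N m) shows it is at the hard stop. Release.

```bash
python3 -m pendant '[[0,0,0,-2,-1.5],[0.4,0,0,0,0],[0.8,0,0,0,0],[1,0,0,0,0],[1,0,0,0,0],[1,0,0,-20,0],[1,0,0,-40,0],[1,0,0,-40,0],[1,0,0,0,0]]'; python3 -m pendant '[[1,-45,0,0,0],[1,-45,0,0,0],[1,-45,0,0,0],[1,0,0,0,0],[1,0,0,0,0]]'
python3 - <<'E'
from chk import *
q=state()
p,W=snap("top","17");B=tb(W.reshape(-1,3))
mm=(cv2.inRange(cv2.cvtColor(p,cv2.COLOR_BGR2HSV),(6,150,90),(20,255,255))>0).ravel()
w=B[mm];w=w[np.isfinite(w[:,0])&(abs(w[:,0])<40)&(abs(w[:,1]-5)<40)&(w[:,2]>140)]
t=w[w[:,2]>170];print(np.percentile(w,[2,50,98],axis=0).round(1).tolist(),cv2.minAreaRect(t[:,:2].astype(np.float32)))
B=B[np.isfinite(B[:,0])]
for y in range(-118,119,20):
    k=B[(abs(B[:,1]-y)<4)&(B[:,0]>40)&(B[:,0]<120)&(B[:,2]>100)&(B[:,2]<260)]
    if len(k)>6:print(y,np.percentile(k[:,2],[50]).round(1),end=' ')
for k in("mill_mid","jar_mid","shaker_jar_mid"):print(k,[(x['score'],x['at']) for x in optics.search_frame("top",k)][:2])
cv2.imwrite("pics/crop17.png",cv2.resize(p[20:320,120:450],None,fx=1.9,fy=1.9))
E
```

```text
time: 31.25
tool_pos: [594.2, 134.0, 259.3]
tcp_rot: [179.8, -0.6, 26.7]
ft_force: [0.2, 0.2, 0.9]
finger_gap: 85.1
time: 31.75
tool_pos: [470.1, 72.5, 251.8]
tcp_rot: [180.0, -0.1, 26.7]
ft_force: [-0.7, 0.8, 0.4]
finger_gap: 85.5
t 31.75 boxTCP [-135.9    5.7  251.8] rot [ 1.80e+02 -1.00e-01  2.67e+01] F [-0.7  0.8  0.4] gap 85.5 q [  3. -13. 103.   0.  90. -24.]
[[-5.5, -14.4, 156.7], [-1.8, 7.5, 174.8], [5.5, 27.0, 178.1]] ((0.19400596618652344, 5.61671257019043), (11.17069149017334, 43.36226272583008), 0.12114661186933517)
-118 [131.9] -98 [134.1] -78 [134.6] -58 [134.6] -38 [133.6] -18 [133.7] 2 [133.7] 22 [133.7] 42 [134.] 62 [135.] 82 [134.9] 102 [133.9] mill_mid [(0.89, [570.7, 364.0, 141.6])]
jar_mid [(0.83, [301.6, 422.7, 101.0]), (0.55, [571.9, 361.2, 140.6])]
shaker_jar_mid [(0.69, [441.1, 446.8, 109.0]), (0.3, [632.9, 104.0, 135.4])]
```

View pics/crop17.png

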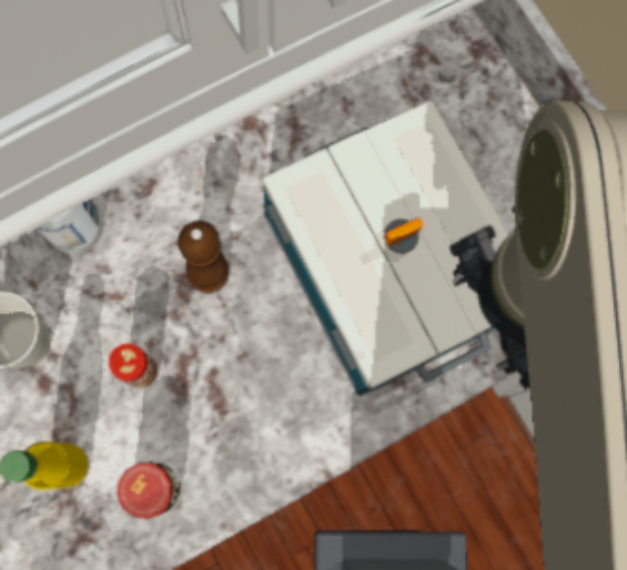

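Wing lies across the lap (crop (405,232), 0.1° off box y) and its top is about 6 mm lower, so it is locked. Both lids are flat, and the robot is clear.

```bash
python3 -c "
from bench import hand_in
print(hand_in())"
```

```text
the job is handed in; nothing more can be done
None
```

The job is done and handed in at about 31.8 s of the 72 s allowed; `hand_in()` gave no verdict.

**What I did**
- I took the clear labelled bottle by its neck, tipped it gently onto its side on the worktop and let go.
- I then gripped it round the body and laid it in the bed, cap in the notch.
- I shut the stepped leaf first, then the flanged one. I pushed the knob in until the wrist read about 14 N and turned it clockwise to its stop, where the wrist torque rose to 0.56 N m.

**Last checks**
- **Bottle:** before the lids closed it lay about 1–2 mm sideways of its place, with its axis in line with the box. Its length position was within a few mm. It cannot be seen under the shut lids, so this was not rechecked.
- **Lids:** both tops are flat at about 134 mm, which is shut.
- **Knob:** the wing lies across the lap (0.1° off box y), and its top is about 6 mm lower than before.
- **Other items:** the pepper mill, jar and spice jar are where they were, to within the detector's few mm.
- **Robot:** it is clear of everything.

**Checks that disagreed**
- A second box fit, with the arm in the way, came out about 20 mm off. I dropped it because the rails and cheeks agreed with the first fit to within 1 mm.
- The body grip measured 54 mm rather than 57 mm, so the pads were slightly off the bottle's widest line, but the bottle did not slip.

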